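# Uncover the gearbox oil port

## Robot

A 6-joint arm with a two-finger parallel gripper is mounted at the origin on the work surface. World frame = base frame: x ahead of the robot, y to its left, z up, the work surface at z = 0. Lengths are in m, angles in rad, forces in N, time in s.
With the tool pointing down it reaches from about 0.3 to 0.875 m from the base axis. Payload 6.4 kg.
Tool frame: the origin (TCP) lies at the very end of the fingers, on their centre line; the grasp point (between the pads) lies 19 mm behind it; z points along the fingers, y is the line along which they close (so a half turn about z gives the same grasp; the last joint's range is limited). The gripper opens to 85 mm and grips with 20 to 120 N. Pads are 22 mm wide; open, the fingers measure 114 mm over their backs; the gripper's body (76 mm by 85 mm) begins 54 mm behind the grasp point. The pads swing forward as they close: fully open they stand 13 mm farther back than shut.
Start: joints at [0.947, 0.181, 1.607, -0, 1.354, -0.206], TCP at [0.233, 0.526, 0.231] pointing down, gripper open.
Joint ranges: [-2.99, 2.99], [-0.89, 2.07], [0.3, 2.58], [-1.14, 4.28], [0, 2.63], [-3.12, 3.12]. Speed limits (rad/s): [2.57, 2.57, 3.01, 3.14, 3.14, 3.14].

## Interface

Orientations are given as a unit quaternion [w, x, y, z].
In Python, from bench import ctrl, camera, calibration, order, outline_of gives the robot as it stands.
- The arm moves only by the tool move_arm, never from a script. Its argument "series" is a list that holds one entry, the list of rows, each a list of 5 numbers: the opening, from 0 (shut) to 1 (fully open), then the shift along the tool's x, y, z in mm, then the turn about the tool's z in rad. A call has exactly 10 rows; each row is the pose to reach, as a shift and turn from the pose commanded when the call began, along the tool's axes at that moment; what a row does not reach only later rows make up. A row lasts 1/12 s, in which the tool goes at most 41.7 mm and 7.16 degrees, less where a joint would pass 70% of its speed; a pose out of reach is approached as far as the arm can. A call with a gripper value outside its range is refused whole. The fingers move at their own pace and stop on an object; the grip force is fixed at half the most. Time passes only in rows, so rows that repeat a pose let the fingers close, or fill a call up. It gives the time, the measured TCP pose, the force, the opening and the grip force at its end, in the units of the state.
- ctrl.get_obs(): the state, without advancing time (a new reading comes with each control period).
- camera(name): name is "scene" or "top" or "wrist"; returns (picture, depth): 384x512x3 uint8, blue, green, red; 384x512 float32, m along the optical axis (not along the pixel's ray), 0 where there is no reading.
- calibration(name): a dict with "intrinsics" (3x3 intrinsics, pixels), "k1" (the pictures are not rectified: a ray, as slopes to the right and down, at radius r is drawn at 1 + k1 r^2 times it, then the intrinsics apply), "rvec" (rotation vector, rad) and "tvec" (3), from world to camera coordinates, as OpenCV has them. Camera axes: x right, y down, z forward; pixel columns grow to the right and rows downward; lengths in m; the calibration is good to about 2 mm. A picture is of the moment at which its call begins: read the wrist's pose just before it. calibration takes no time and is no camera call; for the wrist camera it gives the pose at the moment of the call.
- order.hand_in(): hands the job in; it is judged then, once.
Trained networks look in the newest picture that a camera, given by its name, has taken for a name from the list of things; names that differ only in an ending like _2 or _b are one class to them, and where a whole thing is asked for, a point or a joint stands for the part that bears it (a point fixed in the world has none). Each returns a list of dicts, best first, with "conf" (0 to 1); they miss things now and then, are a little off and sometimes report something else, mostly with a low value. They report only what shows in the picture. A call takes as long as a camera call.
- outline_of(target, camera): "region" (384x512 bool, what is visible of it) and "bbox" ([centre column, centre row, width, height] in pixels, round what is visible of it).
The state is a dict: "time_s": time; "q": joint angles; "dq": joint speeds; "joint_efforts": joint torques, N m; "eef_pos": TCP position; "eef_rot": TCP orientation; "wrist_force": force on the tool from outside, world axes, zero at the start; "torque": the same for the moment, N m; "opening": opening from 0.0 (shut) to 1.0 (fully open); "grasp_force": force on a finger pad.
Only numpy, scipy, OpenCV 4.12 (cv2) and the standard library are available. Lean on these libraries where they do the work, as an engineer would, in place of code of your own. Each camera call takes 0.05 s, during which the arm holds its last target. There are 200 camera calls.

## Task

The oil in the gearbox is to be checked. On top of the gearbox a flat steel cover with one round end is held by a single screw and hides the oil port: swing it sideways around its screw, either way, until no part of it lies over the port any more, and leave it there. Leave the cover on the motor's terminal box shut.

Things in the scene. Friction and masses are not known exactly. Their poses are not given: they have to be found in the camera images.
- oil_cover (a joint): Angle of the oil-port cover about its screw, rad: 0 = centred over the port, positive = anticlockwise from above, stops at -1.75 and +1.75. The 28 mm port is all clear beyond 0.68 rad either way. Flat 4 mm steel plate: a disc 44 mm across round the knob and a 24 mm wide neck to the screw. Light friction (1.5 N at the knob) holds it wherever it is left; nothing is in its way on either side.
- oil_cover_knob (a point): Centre, half-way up, of the upright round steel knob on the cover's disc: 16 mm in diameter, 30 mm tall, foot at 105 mm and top at 135 mm above the table. Fixed to the cover, it moves on a circle of 55 mm radius about the screw; pinch it from above or push it sideways. Its x axis points from knob to screw.
- oil_cover_screw (a point): Pivot axis of the cover, at the cover's top, 105 mm up; hexagon head 15 mm across, 6 mm high. Axes of the gearbox: the port lies 55 mm along -x, z is up. The gearbox is a fixed green ribbed block, 200 x 160 mm, flat top 100 mm up, with a flange and shaft at its +x end; its top reaches 55 mm along +x, 145 mm along -x and 80 mm to either side of the screw.
- terminal_cover (a joint): Angle of the other cover, rad, 0 = shut, positive = anticlockwise from above: a square-cornered steel plate 62 x 46 mm with a short stub (14 mm across, 18 mm tall) on the terminal box on top of the round green electric motor (230 x 120 mm, fixed, on the other half of the bench); plate 150 mm up, stub's top 172 mm up. To be left alone.

How it is judged:
At the end, for the whole second after the job is handed in: The oil-port cover is at rest, swung at least 0.68 rad (39 degrees) to either side of its closed position so that the port is all clear, and the motor's terminal-box cover is within 0.26 rad (15 degrees) of shut ((value of joint oil_cover above 0.68 rad or value of joint oil_cover below -0.68 rad) and velocity of joint oil_cover between -0.05 and 0.05 rad/s and value of joint terminal_cover between -0.26 and 0.26 rad); the robot touches nothing.
It fails at once if the cover on the motor's terminal box is swung more than 0.26 rad (15 degrees) from shut (value of joint terminal_cover above 0.26 rad or value of joint terminal_cover below -0.26 rad).
It also fails if it takes over 29 s, if anything falls off the work surface, if the arm or the gripper's body presses on something with over 40 N, if the wrist force passes 120 N, or if a joint passes its speed limit or range.

## Working session

There is one attempt and no reset: what is moved stays moved. The work goes in short steps, Python scripts to look and compute and a tool call to move; the robot and the scene stay as the last step left them, time stands still between calls to the robot, and variables do not carry over. Pictures are saved under pics/ and viewed, at most 10 in all, crops included, and the job is handed in when it is done.

Besides the shell and the picture viewer there is one more tool, called after "Call:" in YAML: its name, and indented under it one key for each argument. move_arm: Moves the arm, as the interface text tells. Its arguments: {"type":"object","properties":{"series":{"type":"array","items":{"type":"array","items":{"type":"array","items":{"type":"number"}}}}},"required":["series"]}

```bash
mkdir -p pics; cat > h.py <<'E'
import numpy as np, cv2
from bench import ctrl, camera, calibration, order, outline_of
def rays(c,uv):
    K=np.array(c["intrinsics"],float);uv=np.atleast_2d(np.array(uv,float))
    n=cv2.undistortPoints(uv.reshape(-1,1,2),K,np.array([c["k1"],0,0,0,0.])).reshape(-1,2)
    R,_=cv2.Rodrigues(np.array(c["rvec"],float));t=np.array(c["tvec"],float).ravel()
    return R,t,np.c_[n,np.ones(len(n))]
def at_z(c,uv,z):
    R,t,n=rays(c,uv);o=-R.T@t;d=n@R
    return o+d*((z-o[2])/d[:,2])[:,None]
def depth_pts(c,uv,dep):
    R,t,n=rays(c,uv);return (n*np.array(dep)[:,None]-t)@R
E
cat > a.py <<'E'
from h import *
o=ctrl.get_obs();print(o["time_s"],o["eef_pos"],o["eef_rot"],o["opening"])
ims=[]
for cam in("top","scene"):
    c=calibration(cam);im,d=camera(cam);v=im.copy()
    for n in("oil_cover","oil_cover_knob","terminal_cover"):
        for r in outline_of(n,cam)[:2]:
            m=r["region"];ys,xs=np.nonzero(m&(d>0))
            if len(xs)==0: continue
            P=depth_pts(c,np.c_[xs,ys],d[ys,xs])
            print(cam,n,r["conf"],np.round(r["bbox"],1),len(xs),P.mean(0).round(3),P.min(0).round(3),P.max(0).round(3))
            k=P[:,2]>.118
            if n.startswith("oil") and k.any(): print(" high",k.sum(),P[k].mean(0).round(4))
            cv2.drawContours(v,cv2.findContours(m.astype(np.uint8),0,2)[0],-1,(0,0,255),1)
    ims.append(v)
cv2.imwrite("pics/1.png",cv2.resize(np.vstack(ims),(400*2,1200))[:600]);cv2.imwrite("pics/2.png",cv2.resize(ims[1],(800,600)))
E
python3 a.py
```

```text
0.0 [0.23293182 0.52510894 0.23039081] [-3.53953050e-04  2.07360914e-01  9.78264128e-01 -7.88798394e-04] 1.0039433650475795
top oil_cover 0.84 [360.2 212.6  17.2  34.8] 517 [ 0.531 -0.221  0.108] [ 0.494 -0.241  0.1  ] [ 0.577 -0.198  0.139]
 high 58 [ 0.5133 -0.2181  0.1321]
top oil_cover 0.27 [162.  194.8  31.2  34.1] 612 [0.573 0.202 0.155] [0.54  0.171 0.148] [0.606 0.23  0.175]
 high 612 [0.573  0.2017 0.1549]
top oil_cover_knob 0.72 [361.4 211.9  19.5  42.7] 559 [ 0.531 -0.22   0.108] [ 0.492 -0.24   0.099] [ 0.579 -0.198  0.139]
 high 58 [ 0.5133 -0.2181  0.1321]
scene oil_cover 0.61 [184.4 172.2  34.8  24.4] 394 [ 0.533 -0.221  0.108] [ 0.478 -0.249  0.099] [ 0.582 -0.196  0.136]
 high 53 [ 0.5155 -0.2175  0.1288]
scene oil_cover_knob 0.6 [183.3 171.6  33.8  31.1] 387 [ 0.535 -0.221  0.109] [ 0.481 -0.249  0.099] [ 0.582 -0.197  0.136]
 high 55 [ 0.5152 -0.2175  0.129 ]
scene terminal_cover 0.81 [368.2 214.6  32.5  29.6] 594 [0.575 0.2   0.155] [0.532 0.171 0.149] [0.609 0.23  0.173]
scene terminal_cover 0.38 [185.6 196.6 111.8  93.1] 6569 [ 0.555 -0.201  0.075] [ 0.266 -0.412 -0.004] [ 0.667 -0.116  0.136]
```

View pics/1.png

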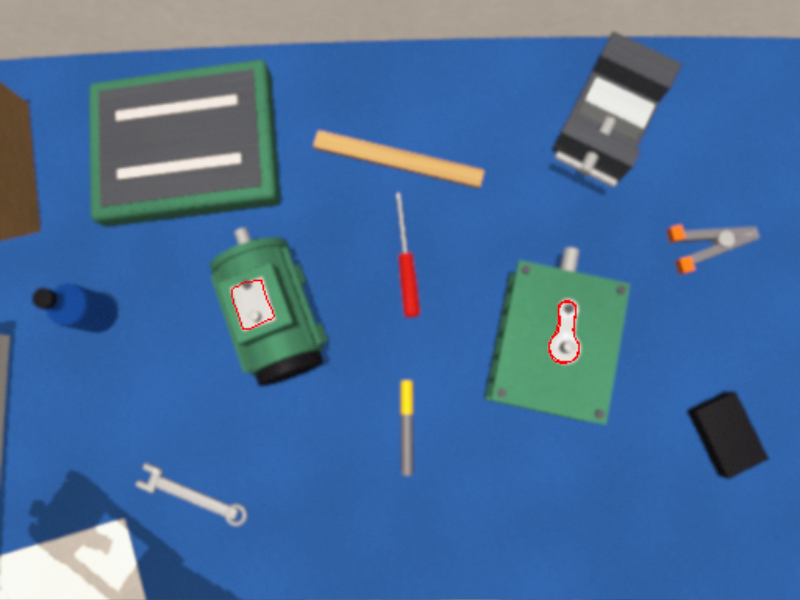

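View pics/2.png

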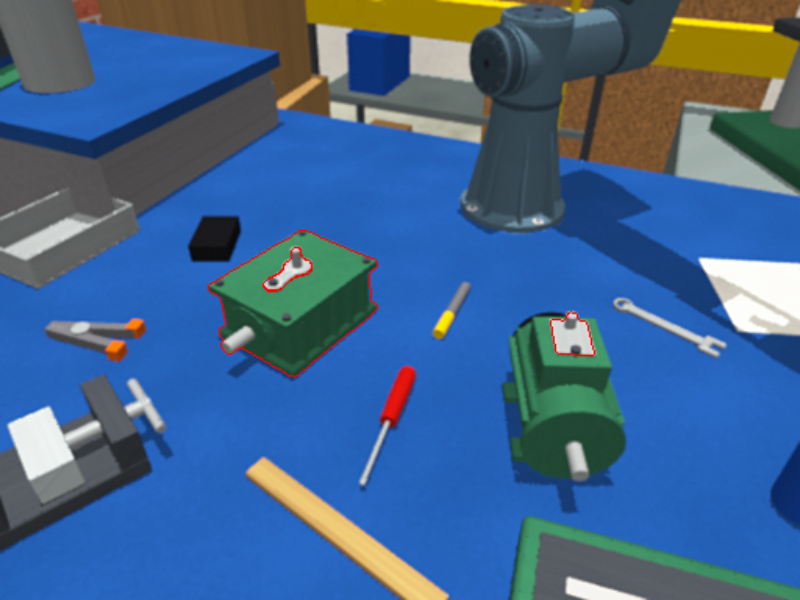

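The top view shows the oil cover at (565, 330): knob at (565, 347) and screw at (567, 309). It already sits roughly 10° off the gearbox axis. The terminal cover is at (253, 303), well away. I'll get exact positions from these pixels, then go to the +y side of the knob.

```bash
python3 - <<'E'
from h import *
s=800/512;c=calibration("top")
k=at_z(c,np.array([[565,347]])/s,.135)[0];w=at_z(c,np.array([[567,309]])/s,.111)[0]
g=at_z(c,np.array([[520,262],[628,285],[605,422],[490,398]])/s,.1)
print(k,w,np.linalg.norm((k-w)[:2]),g.round(3))
gx=(g[0]+g[1]-g[2]-g[3])[:2];gx/=np.linalg.norm(gx)
a=lambda v:np.arctan2(v[1],v[0])
print("port dir",a(-gx),"cover",a((k-w)[:2]),"port",w[:2]-.055*gx)
R=cv2.Rodrigues
o=ctrl.get_obs();q=o["eef_rot"];x=np.array([q[1]**2-q[2]**2,2*q[1]*q[2]]);y=np.array([2*q[1]*q[2],q[2]**2-q[1]**2])
for T in ([.513,-.165],):
    d=np.array(T)-o["eef_pos"][:2];print(d@x*1e3,d@y*1e3)
E
```

```text
[ 0.51131667 -0.21424773  0.135     ] [ 0.56556351 -0.22530153  0.111     ] 0.05536159614524423 [[ 0.635 -0.165  0.1  ]
 [ 0.6   -0.316  0.1  ]
 [ 0.411 -0.273  0.1  ]
 [ 0.446 -0.117  0.1  ]]
port dir 2.903456306597101 cover 2.9405762064057903 port [ 0.51211565 -0.21232747]
-535.8419779013421 -517.6177846225869
```

Call:
move_arm:
  series:
    - [[0,-29,-28,0,0],[0,-58,-56,0,0],[0,-86,-83,0,0],[0,-115,-111,0,0],[0,-144,-139,0,0],[0,-173,-167,0,0],[0,-202,-195,0,0],[0,-230,-222,0,0],[0,-259,-250,0,0],[0,-288,-278,0,0]]

```text
time_s: 1.23
eef_pos: [0.3841, 0.1529, 0.2317]
eef_rot: [0.001, 0.207, 0.978, 0.0]
wrist_force: [1.3, 0.4, 0.8]
opening: -0.0
grasp_force: 0.0
```

Call:
move_arm:
  series:
    - [[0,-28,-27,0,0],[0,-56,-54,0,0],[0,-84,-81,0,0],[0,-112,-108,0,0],[0,-140,-135,0,0],[0,-168,-162,0,0],[0,-196,-189,0,0],[0,-224,-216,0,0],[0,-248,-240,0,0],[0,-248,-240,0,0]]

```text
time_s: 2.07
eef_pos: [0.5145, -0.1711, 0.2313]
eef_rot: [0.001, 0.21, 0.978, -0.001]
wrist_force: [-1.4, 0.2, 0.8]
opening: -0.0
grasp_force: 0.0
```

```bash
cat > b.py <<'E'
from h import *
import sys
o=ctrl.get_obs();print(o["time_s"],o["eef_pos"],o["eef_rot"],o["opening"],o["wrist_force"])
c=calibration("wrist");im,d=camera("wrist");v=im.copy()
for r in outline_of("oil_cover","wrist")[:1]:
    m=r["region"];ys,xs=np.nonzero(m&(d>0));P=depth_pts(c,np.c_[xs,ys],d[ys,xs])
    k=P[:,2]>.125;print(r["conf"],len(xs),P.min(0),P.max(0),"knob",P[k].mean(0) if k.any() else None, "plate",P[~k].mean(0))
    cv2.drawContours(v,cv2.findContours(m.astype(np.uint8),0,2)[0],-1,(0,0,255),1)
cv2.imwrite(sys.argv[1],v)
E
python3 b.py pics/3.png
```

```text
2.0667 [ 0.51446084 -0.1711398   0.2313139 ] [ 8.98019116e-04  2.09628592e-01  9.77779988e-01 -1.15814791e-03] -0.0003282283579616563 [-1.4362387   0.20834165  0.8304688 ]
0.86 2340 [ 0.48936015 -0.24221408  0.10139238] [ 0.5755659  -0.19823552  0.13798556] knob [ 0.51035983 -0.21889037  0.13452302] plate [ 0.52445051 -0.22101835  0.10677933]
```

The close-up measurement puts the knob at (0.511, -0.219, top 0.135), which fits the given height. I'll turn the tool so the finger face pushes along the mid tangent, then descend beside the knob.

Call:
move_arm:
  series:
    - [[0,14,-8,0,-0.12],[0,14,-8,0,-0.24],[0,14,-8,0,-0.36],[0,14,-8,0,-0.48],[0,14,-8,0,-0.6],[0,14,-8,20,-0.73],[0,14,-8,40,-0.73],[0,14,-8,60,-0.73],[0,14,-8,70,-0.73],[0,14,-8,70,-0.73]]

```text
time_s: 3.0
eef_pos: [0.4952, -0.1648, 0.1589]
eef_rot: [-0.002, -0.156, 0.988, 0.002]
wrist_force: [-0.1, 0.6, 0.3]
opening: -0.001
grasp_force: 0.0
```

```bash
python3 b.py pics/3.png
```

```text
3.0 [ 0.49516259 -0.16481331  0.1589038 ] [-0.0018766  -0.15610081  0.98773793  0.00167537] -0.001454558214471436 [-0.09604846  0.55393296  0.33019479]
0.73 4782 [ 0.48933147 -0.24338312  0.10012426] [ 0.58051477 -0.19831079  0.13752292] knob [ 0.50967271 -0.21910054  0.13429466] plate [ 0.52725216 -0.22177137  0.10687071]
```

View pics/3.png

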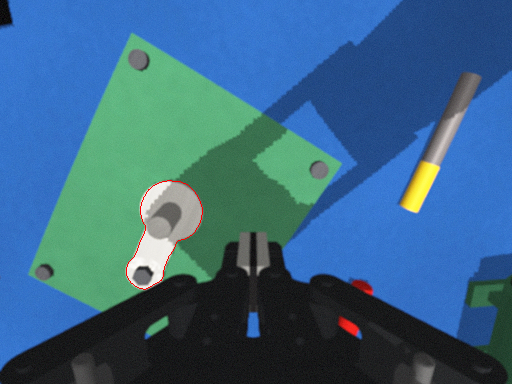

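The picture shows the knob at (165, 220), the screw at (143, 275) and the fingertips at (253, 240), so there is free space beside the knob. I'll descend and push along the arc.

Call:
move_arm:
  series:
    - [[0,0,0,24,0],[0,0,0,46,0],[0,0,0,46,0],[0,1,-12,46,0],[0,3,-24,46,0],[0,3,-30,46,0],[0,4,-37,46,0],[0,7,-44,46,0],[0,8,-50,46,0],[0,8,-55,46,0]]

```text
time_s: 3.93
eef_pos: [0.5061, -0.2227, 0.1155]
eef_rot: [-0.0, -0.155, 0.988, 0.0]
wrist_force: [-1.9, 1.6, 0.7]
opening: -0.001
grasp_force: 1.0
```

Call:
move_arm:
  series:
    - [[0,0,-6,0,0],[0,-1,-12,0,0],[0,-2,-19,0,0],[0,-5,-26,0,0],[0,-8,-32,0,0],[0,-12,-38,0,0],[0,-12,-38,0,0],[0,-12,-28,0,0],[0,-12,-18,0,0],[0,-12,-13,0,0]]

```text
time_s: 4.77
eef_pos: [0.5211, -0.2286, 0.1151]
eef_rot: [-0.0, -0.156, 0.988, 0.0]
wrist_force: [0.4, -0.3, 0.1]
opening: -0.002
grasp_force: 0.0
```

```bash
python3 b.py pics/4.png
```

```text
4.7667 [ 0.52106173 -0.22861004  0.11510852] [-1.64016277e-04 -1.55813990e-01  9.87786319e-01  4.02307813e-04] -0.0018638192525995915 [ 0.42945969 -0.3393703   0.08087313]
0.75 5279 [ 0.51291101 -0.29765327  0.09918719] [ 0.57293287 -0.2416326   0.16392924] knob [ 0.53604043 -0.27494589  0.134196  ] plate [ 0.53521838 -0.27155361  0.10699276]
```

View pics/4.png

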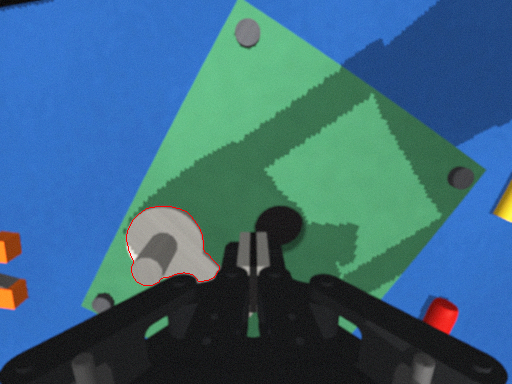

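The port at (280, 224) is fully clear, with the knob at (150, 265), roughly 1.25 rad round. I'll retreat upward and hand in.

Call:
move_arm:
  series:
    - [[0,0,0,-20,0],[0,0,0,-40,0],[0,0,0,-60,0],[0,0,0,-80,0],[0,0,0,-100,0],[0,0,0,-100,0],[0,0,0,-100,0],[0,0,0,-100,0],[0,0,0,-100,0],[0,0,0,-100,0]]

```text
time_s: 5.7
eef_pos: [0.521, -0.23, 0.2138]
eef_rot: [-0.001, -0.155, 0.988, 0.001]
wrist_force: [0.3, 0.4, 0.6]
opening: -0.003
grasp_force: 0.0
```

```bash
python3 -c "
from h import *
print(ctrl.get_obs()['eef_pos']);print(order.hand_in())"
```

```text
[ 0.52098563 -0.23002838  0.21380913]
the job is handed in; nothing more can be done
None
```

The oil-port cover is swung about 1.25 rad clear of the port (0.68 needed), the arm never went near the terminal cover, and the job was handed in about 5.7 s in; no verdict was returned.

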